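# Show the doming pair

## Robot

A 7-joint arm with a two-finger parallel gripper is mounted at the origin on the work surface. World frame = base frame: x ahead of the robot, y to its left, z up, the work surface at z = 0. Lengths are in mm, angles in rad, forces in N, time in s.
With the tool pointing down it reaches from about 400 to 850 mm from the base axis. Payload 6.9 kg.
Tool frame: the origin (TCP) lies on the centre line of the jaws, within the pads' length; the fingertips stand env.tcp_to_tips ahead of it and the grasp point (between the pads) is the TCP (env.tcp_to_tips is the distance from the TCP to the fingertips, in mm); z points along the fingers, x is the direction in which the jaws open and shut, and the axes are right-handed (so a half turn about z gives the same grasp; the last joint's range is limited). The gripper opens to 85 mm and grips with 20 to 120 N. Pads are 22 mm wide; open, the fingers measure 114 mm over their backs; the gripper's body (76 mm by 85 mm) begins 54 mm behind the grasp point. The pads swing forward as they close: fully open they stand 13 mm farther back than shut.
Start: joints at [-1.183, 0.507, -0.238, 1.5, 0.126, 1.149, -0.155], TCP at [174.423, 600.157, 250.275] pointing down, gripper open.
Joint ranges: [-3.08, 3.08], [-0.24, 2.05], [-1.43, 1.35], [0, 2.5], [-1.52, 4.66], [0.17, 1.96], [-2.89, 2.89]. Speed limits (rad/s): [2.39, 2.39, 3.14, 3.14, 3.14, 3.14, 3.14].

## Interface

Orientations are given as a unit quaternion [x, y, z, w].
In Python, from cell import telemetry, optics, sign_off, env gives the robot as it stands.
- The arm moves only by the tool jog_arm, never from a script. Its argument "steps" is a list of rows, each an object of numbers: "tx", "ty", "tz": the shift along the tool's x, y, z in mm; "twist": the turn about the tool's z in degrees; "grip": the finger opening in mm, from 0 to 85.4. A call has 1 to 5 rows; each row is the pose to reach, as a shift and turn from the pose measured when the call began, along the tool's axes at that moment; what a row does not reach only later rows make up. A row lasts 1/10 s, in which the tool goes at most 50 mm and 8.59 degrees, less where a joint would pass 70% of its speed; a pose out of reach is approached as far as the arm can. A call with a gripper value outside its range is refused whole. The fingers move at their own pace and stop on an object; the grip force is fixed at half the most. Time passes only in rows, so rows that repeat a pose let the fingers close. It gives the time, the measured TCP pose, the force and the opening at its end, in the units of the state.
- telemetry.read_state(): the state, without advancing time (a new reading comes with each control period).
- optics.read_camera(name): name is "side" or "top"; returns a dict with "pixels" (400x640x3 uint8, red, green, blue), "vertical_fov" (degrees; the focal length in pixels is half the picture's height over the tangent of half this angle, whatever the lens; pixels are square), "cx", "cy" (the principal point, pixels), "eye" and "rotation" of the camera in the world. Camera axes: x right, y down, z forward; pixel columns grow to the right and rows downward; lengths in mm; the calibration is good to about 2 mm. A picture is of the moment at which its call begins. There is no depth.
- sign_off(): hands the job in, once; it reports no verdict.
The state is a dict: "time": time; "q": joint angles; "joint_velocities": joint speeds; "effort": joint torques, N m; "ee_pos": TCP position; "tool_rot": TCP orientation; "contact_force": force on the tool from outside, world axes, zero at the start; "moment": the same for the moment, N m; "width": finger opening in mm.
Only numpy, scipy, OpenCV 4.12 (cv2) and the standard library are available. Lean on these libraries where they do the work, as an engineer would, in place of code of your own. Each camera call takes 0.05 s, during which the arm holds its last target. There are 200 camera calls.

## Task

Show the apprentice which doming punch goes with which hollow: with the fingertips, point straight down at the thickest punch in the wooden rack, two or three centimetres above the middle of its top, and stay there about two seconds; then do the same over the middle of the widest hollow in the square steel block. Touch nothing at any time and do not come down over any other punch or hollow; finish with the hand raised well clear, at least 15 cm above the block and away from the punches.

Things in the scene. Friction and masses are not known exactly. Their poses are not given: they have to be found in the camera images.
- rack: Fixed brown wooden punch rack, a block 56 x 226 x 40 mm (x, y, z of its own frame), standing flat on the bench; origin at the centre of its underside. Four square sockets (14 mm, 30 mm deep) in a row along its y axis, 55 mm apart (y = -82.5, -27.5, 27.5, 82.5 mm), hold the four steel punches upright, in an order that changes.
- punch_a_top (a point): Centre of the rounded top of the thickest upright steel punch (head 36 mm in diameter), about 105 mm above the bench. z axis up along the punch. The punch stands loose in the rack with 65 mm showing above the wood; all four are equally tall.
- punch_b_top (a point): Centre of the rounded top of the second thickest upright steel punch (head 26 mm in diameter), about 105 mm above the bench. z axis up along the punch. The punch stands loose in the rack with 65 mm showing above the wood; all four are equally tall.
- punch_c_top (a point): Centre of the rounded top of the third thickest upright steel punch (head 18 mm in diameter), about 105 mm above the bench. z axis up along the punch. The punch stands loose in the rack with 65 mm showing above the wood; all four are equally tall.
- punch_d_top (a point): Centre of the rounded top of the thinnest upright steel punch (head 12 mm in diameter), about 105 mm above the bench. z axis up along the punch. The punch stands loose in the rack with 65 mm showing above the wood; all four are equally tall.
- block: Fixed square steel doming block 110 x 110 x 25 mm, flat on the bench; origin at the centre of its underside, z up. Its flat top has four round hollows 12 mm deep, one near each corner, 54 mm between neighbouring centres, of 36, 26, 18 and 12 mm diameter. The block may be turned to any yaw.
- hollow_a (a point): Centre of the mouth of the widest hollow (36 mm in diameter), level with the block's top, 25 mm above the bench. z axis up.
- hollow_b (a point): Centre of the mouth of the second widest hollow (26 mm in diameter), level with the block's top, 25 mm above the bench. z axis up.
- hollow_c (a point): Centre of the mouth of the third widest hollow (18 mm in diameter), level with the block's top, 25 mm above the bench. z axis up.
- hollow_d (a point): Centre of the mouth of the narrowest hollow (12 mm in diameter), level with the block's top, 25 mm above the bench. z axis up.
- punch_a: The thickest punch itself, steel, 0.35 kg, 95 mm long, loose in its socket; origin at the centre of its foot, 10 mm above the bench. Not to be touched.
- punch_b: The second thickest punch, 0.2 kg, as above.
- punch_c: The third thickest punch, 0.12 kg, as above.
- punch_d: The thinnest punch, 0.08 kg, as above.
- cup: Bystander: loose open steel cup, 72 mm across, 85 mm tall, origin at the centre of its underside.
- spool: Bystander: loose thread spool (black flanges, grey thread) standing on end, 42 mm across, 62 mm tall, origin at the centre of its underside.
- bottle: Bystander: loose clear bottle with a red cap, 64 mm across, 170 mm tall, origin at the centre of its underside.
Things that resemble listed ones, but are neither listed nor needed, are in the scene too. Leave any blue or orange look-alike of the punch_b alone. Leave any purple or turquoise look-alike of the punch_c alone.

How it is judged (in metres and radians):
On the way, in this order (a step that is already met when the one before it is completed fails the run):
1. the hand points at the thickest punch from just above it and dwells 1.5 s (horizontal distance between the grasp point and punch_a_top below 0.018 m and z of the grasp point in the frame of punch_a_top between 0.015 and 0.07 m), for 1.5 s.
2. then it points at the widest hollow from just above it and dwells 1.5 s (horizontal distance between the grasp point and hollow_a below 0.018 m and z of the grasp point in the frame of hollow_a between 0.015 and 0.07 m), for 1.5 s.
At the end, for the whole second after the job is handed in: Hand raised: grasp point at least 160 mm above the bench and 100 mm from every punch top; all punches upright (within 0.1 rad), and punches and bystanders at rest within 6 mm of where they started (z of the grasp point in the frame of block above 0.16 m and distance between the grasp point and punch_a_top above 0.1 m and distance between the grasp point and punch_b_top above 0.1 m and distance between the grasp point and punch_c_top above 0.1 m and distance between the grasp point and punch_d_top above 0.1 m and angle between each of punch_a, punch_b, punch_c, punch_d's own z axis and vertical below 0.1 rad and distance of each of punch_a, punch_b, punch_c, punch_d, cup, spool, bottle from where it was at the start of the episode below 0.006 m and linear speed of each of punch_a, punch_b, punch_c, punch_d, cup, spool, bottle below 0.02 m/s); the robot touches nothing.
It fails at once if the hand touches something (contact force between any of the fingers, the arm and anything else above 0.5 N).
It fails at once if a punch or a bystander is moved, lifted or tipped (distance of any of punch_a, punch_b, punch_c, punch_d, cup, spool, bottle from where it was at the start of the episode above 0.01 m or angle between any of punch_a, punch_b, punch_c, punch_d's own z axis and vertical above 0.15 rad).
It fails at once if the hand comes down over a wrong punch or a wrong hollow, within 18 mm of its centre and the grasp point less than 70 mm above it ((horizontal distance between the grasp point and punch_b_top below 0.018 m and z of the grasp point in the frame of punch_b_top below 0.07 m) or (horizontal distance between the grasp point and punch_c_top below 0.018 m and z of the grasp point in the frame of punch_c_top below 0.07 m) or (horizontal distance between the grasp point and punch_d_top below 0.018 m and z of the grasp point in the frame of punch_d_top below 0.07 m) or (horizontal distance between the grasp point and hollow_b below 0.018 m and z of the grasp point in the frame of hollow_b below 0.07 m) or (horizontal distance between the grasp point and hollow_c below 0.018 m and z of the grasp point in the frame of hollow_c below 0.07 m) or (horizontal distance between the grasp point and hollow_d below 0.018 m and z of the grasp point in the frame of hollow_d below 0.07 m)).
It also fails if it takes over 48 s, if anything falls off the work surface, if the arm or the gripper's body presses on something with over 40 N, if the wrist force passes 120 N, or if a joint passes its speed limit or range.

## Working session

There is one attempt and no reset: what is moved stays moved. The work goes in short steps, Python scripts to look and compute and a tool call to move; the robot and the scene stay as the last step left them, time stands still between calls to the robot, and variables do not carry over. Pictures are saved under pics/ and viewed, about 8 in all and at most 12, crops included, and the job is handed in when it is done.

Besides the shell and the picture viewer there is one more tool, called as name(argument=value, ...), one argument or row to a line, values as JSON. jog_arm: Moves the arm, as the interface text tells. Its arguments: {"type":"object","properties":{"steps":{"type":"array"}},"required":["steps"]}

```bash
mkdir -p pics; ls
cat > h.py <<'E'
import numpy as np, cv2
from cell import telemetry, optics, sign_off, env
def cam(n):
    c=optics.read_camera(n); c['f']=200/np.tan(np.radians(c['vertical_fov'])/2); return c
def ray(c,u,v,z):
    d=np.array(c['rotation'])@np.array([(u-c['cx'])/c['f'],(v-c['cy'])/c['f'],1]); e=np.array(c['eye'])
    return e+d*(z-e[2])/d[2]
def proj(c,p):
    q=np.array(c['rotation']).T@(np.array(p)-np.array(c['eye'])); return q[:2]/q[2]*c['f']+[c['cx'],c['cy']]
E
python3 - <<'E'
from h import *
for n in('top','side'):
    c=cam(n); cv2.imwrite(f'pics/{n}1.png',c['pixels'][:,:,::-1]); print(n,{k:v for k,v in c.items() if k!='pixels'})
s=telemetry.read_state();print(s['ee_pos'],s['tool_rot'],s['width'],s['time'],env.tcp_to_tips)
E
```

```text
pics
top {'vertical_fov': 52.14443729565108, 'cx': 315.1922676906929, 'cy': 196.5605586086691, 'eye': array([ 286.32800248,   96.1124449 , 1208.33894535]), 'rotation': array([-0.65269269,  0.74964556, -0.08091674,  0.07400186]), 'f': np.float64(408.7523334217208)}
side {'vertical_fov': 51.99062584201734, 'cx': 328.53556277359496, 'cy': 204.7493778988655, 'eye': array([149.22747556, 801.27788402, 631.15167468]), 'rotation': array([-0.22300347,  0.84900963, -0.46229473,  0.12544192]), 'f': np.float64(410.1459210431249)}
[174.34874473 599.7440427  249.5232507 ] [ 7.99702079e-01  6.00396487e-01 -6.30091530e-04  4.95560571e-04] 85.50472076700574 0.1 19.0
```

View pics/top1.png

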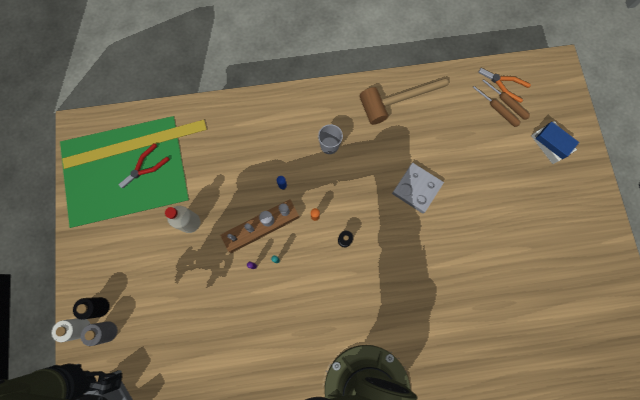

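View pics/side1.png

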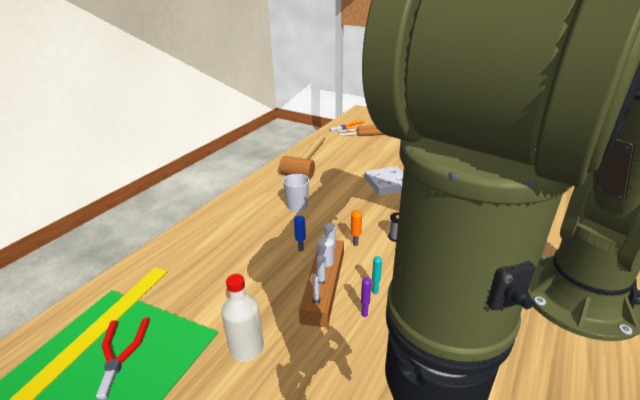

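The top view shows the rack at about (262,227) with four steel punches at about (231,237), (249,228), (266,217) and (284,209). It also shows blue (282,182), orange (315,214), purple (252,265) and turquoise (276,259) look-alikes, the block at (419,187), cup (330,138), spool (345,239) and bottle (172,213). In the side view the arm covers half the scene, and the rack is at (322,290). Rotation is a quaternion.

```bash
sed -i 's/; return c$/; c["rotation"]=R.from_quat(c["rotation"]).as_matrix(); return c/; 1i from scipy.spatial.transform import Rotation as R' h.py
python3 - <<'E'
from h import *
c=cam('top'); im=np.ascontiguousarray(c['pixels'][:,:,::-1])
a=cv2.resize(im[190:260,212:312],None,fx=7.9,fy=7.9,interpolation=cv2.INTER_CUBIC)[:553]
cv2.imwrite('pics/rack.png',cv2.resize(im[192:258,215:310],(760,528),interpolation=cv2.INTER_CUBIC))
cv2.imwrite('pics/block.png',cv2.resize(im[155:219,385:452],(536,512),interpolation=cv2.INTER_CUBIC))
hsv=cv2.cvtColor(im,cv2.COLOR_BGR2HSV)
def blobs(x0,x1,y0,y1,m,z,mn=12):
    n,l,st,ce=cv2.connectedComponentsWithStats(m[y0:y1,x0:x1].astype(np.uint8))
    for i in range(1,n):
        if st[i,4]>=mn: print(st[i],np.round(ce[i]+[x0,y0],1),np.round(ray(c,*(ce[i]+[x0,y0]),z),0))
lo=(hsv[...,1]<60)&(hsv[...,2]>90)
print('rack');blobs(215,310,192,258,lo,105)
print('block');blobs(385,452,155,219,lo,25,60)
m=lo[155:219,385:452].astype(np.uint8);m=cv2.morphologyEx(m,cv2.MORPH_OPEN,np.ones((3,3)))
k=max(cv2.findContours(m,0,2)[0],key=cv2.contourArea);r=cv2.minAreaRect(k);print(r)
for p in cv2.boxPoints(r)+[385,155]: print(np.round(ray(c,*p,25),0))
for n,u,v,z in[('cup',330,133,85),('spool',345,238,62),('bottlecap',172,213,170),('blue',282,182,60),('orange',315,214,60),('purp',252,265,60),('turq',276,259,60)]: print(n,np.round(ray(c,u,v,z)))
for u,v in [(231,237),(249,228),(266,217),(284,209)]: print(np.round(ray(c,u,v,105)))
E
```

```text
rack
[65 12  8 12 74] [283.4 208.9] [509. 159. 105.]
[ 45  19  13  15 147] [265.5 217.7] [491. 211. 105.]
[30 31  6  6 26] [247.4 225.9] [476. 262. 105.]
block
[   8    8   51   50 1362] [418.5 187.2] [ 535. -242.   25.]
((32.62178039550781, 32.68217849731445), (38.18049621582031, 37.95800018310547), 32.2756462097168)
[ 527. -159.   25.]
[ 616. -237.   25.]
[ 540. -321.   25.]
[ 453. -242.   25.]
cup [718.  -1.  85.]
spool [411.   0.  62.]
bottlecap [525. 442. 170.]
blue [597. 157.  60.]
orange [491.  75.  60.]
purp [373. 268.  60.]
turq [380. 200.  60.]
[452. 309. 105.]
[469. 259. 105.]
[493. 209. 105.]
[508. 158. 105.]
```

View pics/rack.png

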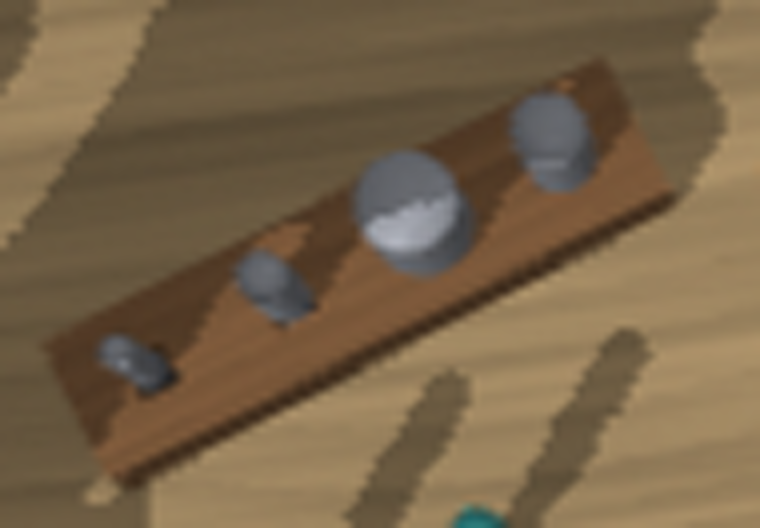

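View pics/block.png

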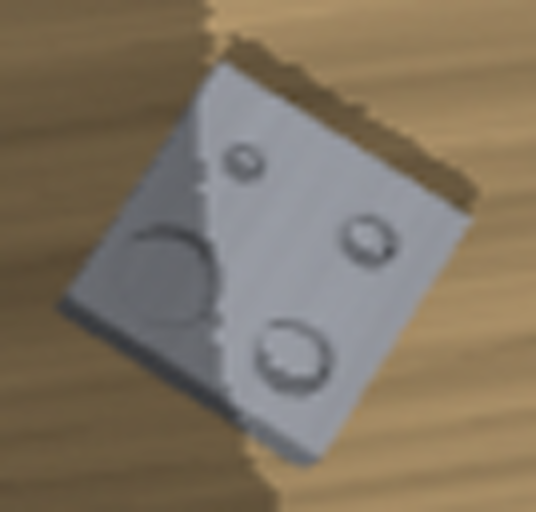

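Rack crop: the heads (top camera) are the thickest at (265.9,217.4), second at (283.7,208), third at (248,226) and thinnest at (229.6,235.7). The coloured look-alikes stand outside the rack. Block crop: the widest hollow is at (405.9,189.6), with 26 mm at (421.6,199.6), 18 mm at (431,185) and 12 mm at (415.4,175).

```bash
cat > t.py <<'E'
from h import *
import sys
c=cam('top')
P=[ray(c,215+u/8-.4,192+v/8-.4,103) for u,v in[(407,203),(550,128),(265,272),(117,350)]]
H=[ray(c,385+u/8-.4,155+v/8-.4,25) for u,v in[(167,277),(293,357),(369,241),(243,162)]]
if __name__=='__main__':
    print(np.round(P),np.linalg.norm(np.diff(np.array(P)[[1,0,2,3]],axis=0),axis=1)); print(np.round(H),[round(np.linalg.norm(H[i]-H[i-1])) for i in range(4)])
    for d,(u,v) in zip((104,78),((407,203),(550,128))): print('dia',d/8*1105/c['f'])
    s=telemetry.read_state();Q=R.from_quat(s['tool_rot']);p=np.array(s['ee_pos'])
    print(s['time'],p,s['width'],'tilt',Q.as_matrix()[:,2],'f',s['contact_force'])
    for n,g in(('A',P[0]),('hA',H[0])):
        for z in(250,g[2]+46): print(n,z,'shift',np.round(Q.inv().apply([g[0]-p[0],g[1]-p[1],z-p[2]]),1))
E
python3 t.py
```

```text
[[494. 211. 103.]
 [513. 159. 103.]
 [477. 262. 103.]
 [457. 314. 103.]] [55.17175698 53.45503173 56.08528579]
[[ 534. -203.   25.]
 [ 498. -243.   25.]
 [ 537. -280.   25.]
 [ 574. -239.   25.]] [54, 54, 54, 55]
dia 35.14353026378749
dia 26.35764769784062
0.2 [174.38520693 599.8835196  249.74585767] 85.15681058150182 tilt [-2.41726855e-04 -1.05705910e-03 -9.99999412e-01] f [-0.4560402  -0.16903043  0.31551398]
A 250 shift [-2.844e+02  4.151e+02  1.000e-01]
A 149.0 shift [-284.3  415.1  101.1]
hA 250 shift [-6.706e+02  5.692e+02  5.000e-01]
hA 71.0 shift [-670.4  569.2  179.5]
```

The spacings check out at 55 mm for the punches and 54 mm for the hollows, and so do the head diameters. Moving.

jog_arm(
  steps=[
    {"tx": -23, "ty": 33, "tz": 0, "grip": 0},
    {"tx": -46, "ty": 66, "tz": 0, "grip": 0},
    {"tx": -69, "ty": 99, "tz": 0, "grip": 0},
    {"tx": -92, "ty": 132, "tz": 0, "grip": 0},
    {"tx": -115, "ty": 165, "tz": 0, "grip": 0},
  ],
)

```text
$.steps[0]: bad value
```

```bash
python3 t.py | tail -5
```

```text
0.25 [174.37419221 599.95742325 249.86569593] 85.42659812239971 tilt [-2.39992432e-04 -8.30812658e-04 -9.99999626e-01] f [-0.29989971 -0.0575113  -0.59652385]
A 250 shift [-2.844e+02  4.151e+02  1.000e-01]
A 149.0 shift [-284.3  415.1  101.1]
hA 250 shift [-6.706e+02  5.693e+02  4.000e-01]
hA 71.0 shift [-670.5  569.3  179.4]
```

jog_arm(
  steps=[
    {"tx": -23, "ty": 33, "tz": 0, "twist": 0, "grip": 0},
    {"tx": -46, "ty": 66, "tz": 0, "twist": 0, "grip": 0},
    {"tx": -69, "ty": 99, "tz": 0, "twist": 0, "grip": 0},
    {"tx": -92, "ty": 132, "tz": 0, "twist": 0, "grip": 0},
    {"tx": -115, "ty": 165, "tz": 0, "twist": 0, "grip": 0},
  ],
)

```text
time: 0.75
ee_pos: [301.5, 442.1, 250.0]
tool_rot: [0.8, 0.6, -0.0, 0.0]
contact_force: [0.2, -0.2, 0.3]
width: 12.5
```

```bash
python3 t.py | tail -5
```

```text
0.8 [307.35031322 435.79771909 249.85898541] 4.54014580420585 tilt [ 0.00313448 -0.0055452  -0.99997971] f [ 3.25351215 -5.06450145 -1.25591621]
A 250 shift [-161.9  242.9    1.7]
A 149.0 shift [-161.5  242.5  102.7]
hA 250 shift [-546.9  400.2    4.1]
hA 71.0 shift [-546.1  399.4  183.1]
```

jog_arm(
  steps=[
    {"tx": -30, "ty": 45, "tz": 0, "twist": 0, "grip": 0},
    {"tx": -60, "ty": 90, "tz": 0, "twist": 0, "grip": 0},
    {"tx": -90, "ty": 135, "tz": 0, "twist": 0, "grip": 0},
    {"tx": -120, "ty": 180, "tz": 0, "twist": 0, "grip": 0},
    {"tx": -150, "ty": 225, "tz": 0, "twist": 0, "grip": 0},
  ],
)

```text
time: 1.3
ee_pos: [461.4, 249.6, 251.6]
tool_rot: [0.802, 0.597, -0.0, 0.003]
contact_force: [0.2, 0.4, 0.2]
width: 0.3
```

```bash
python3 - <<'E'
from h import *
for n in('top','side'):
    c=cam(n); cv2.imwrite(f'pics/{n}2.png',c['pixels'][:,:,::-1])
E
python3 t.py | tail -5
```

```text
1.45 [462.66437914 247.51152076 251.20317696] -0.2265681846575056 tilt [ 0.00369372 -0.00705111 -0.99996832] f [-0.4673426   1.44285824  0.58847309]
A 250 shift [-25.8  40.3   1.6]
A 149.0 shift [-25.2  39.8 102.6]
hA 250 shift [-409.5  200.5    4.6]
hA 71.0 shift [-408.5  199.5  183.6]
```

View pics/side2.png

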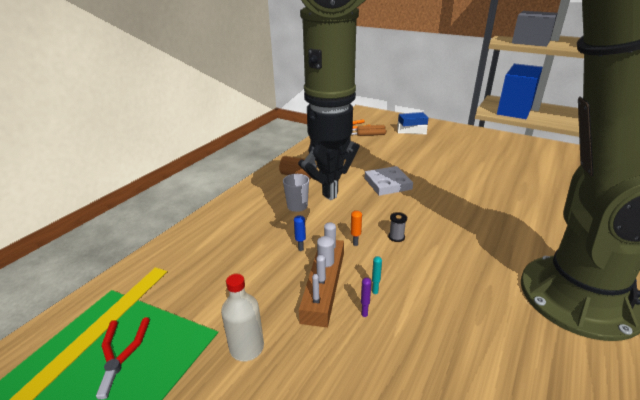

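The side view shows the closed fingertips at (332,197), clear above the rack, with the thickest punch at (326,248). I'll move above it and compare the projections.

jog_arm(
  steps=[
    {"tx": -13, "ty": 20, "tz": 0, "twist": 0, "grip": 0},
    {"tx": -26, "ty": 40, "tz": 20, "twist": 0, "grip": 0},
    {"tx": -26, "ty": 40, "tz": 40, "twist": 0, "grip": 0},
    {"tx": -26, "ty": 40, "tz": 40, "twist": 0, "grip": 0},
  ],
)

```text
time: 1.85
ee_pos: [491.8, 210.8, 209.4]
tool_rot: [0.804, 0.594, -0.003, 0.003]
contact_force: [-0.5, 0.5, 0.5]
width: 0.0
```

```bash
python3 t.py | tail -5
python3 - <<'E'
from h import *
from t import P,H
c=cam('side'); im=np.ascontiguousarray(c['pixels'][:,:,::-1])
s=telemetry.read_state();p=np.array(s['ee_pos'])
pts=[(q,(0,0,255)) for q in P]+[(q,(0,255,0)) for q in H]+[(p,(255,0,255)),(p-[0,0,19],(255,0,255))]
big=cv2.resize(im[150:310,270:430],None,fx=3.7,fy=3.7,interpolation=cv2.INTER_CUBIC)
for q,k in pts: cv2.circle(big,tuple(int(x) for x in (proj(c,q)-[270,150]+.5)*3.7),3,k,-1)
cv2.imwrite('pics/side3.png',big)
E
```

```text
1.9 [492.12485846 211.59972506 210.79426065] -0.060948202197212926 tilt [ 9.16960842e-04 -7.41623228e-03 -9.99972079e-01] f [-0.47092129 -0.20325744 -1.17739475]
A 250 shift [ -0.4   1.7 -39.2]
A 149.0 shift [ 0.3  1.4 61.8]
hA 250 shift [-384.4  161.4  -36.1]
hA 71.0 shift [-383.2  160.8  142.9]
```

View pics/side3.png

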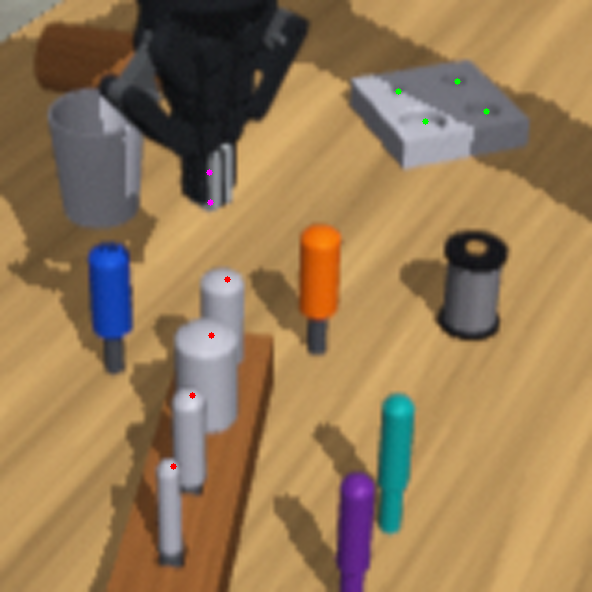

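The side view agrees with the top view to about 2 mm: each red dot sits on its punch top, the green dots sit on the hollows, and the TCP is over the thickest punch. Descending about 60 mm.

jog_arm(
  steps=[
    {"tx": 0, "ty": 1, "tz": 20, "twist": 0, "grip": 0},
    {"tx": 0, "ty": 1, "tz": 40, "twist": 0, "grip": 0},
    {"tx": 0, "ty": 1, "tz": 60, "twist": 0, "grip": 0},
    {"tx": 0, "ty": 1, "tz": 60, "twist": 0, "grip": 0},
    {"tx": 0, "ty": 1, "tz": 60, "twist": 0, "grip": 0},
  ],
)

```text
time: 2.5
ee_pos: [494.3, 212.5, 153.4]
tool_rot: [0.803, 0.595, 0.0, 0.004]
contact_force: [0.5, 0.6, 0.1]
width: 0.1
```

```bash
python3 t.py | tail -5
```

```text
2.55 [494.68699134 212.45799746 153.76433684] -0.015427385388031569 tilt [ 0.00572439 -0.00510985 -0.99997056] f [-0.64121067 -0.17278176  1.0601966 ]
A 250 shift [ -2.    0.1 -96.2]
A 149.0 shift [-1.7 -0.6  4.8]
hA 250 shift [-386.2  159.2  -93.9]
hA 71.0 shift [-385.7  157.9   85.1]
```

jog_arm(
  steps=[
    {"tx": -1, "ty": 0, "tz": 4, "twist": 0, "grip": 0},
    {"tx": -1, "ty": 0, "tz": 4, "twist": 0, "grip": 0},
    {"tx": -1, "ty": 0, "tz": 4, "twist": 0, "grip": 0},
    {"tx": -1, "ty": 0, "tz": 4, "twist": 0, "grip": 0},
    {"tx": -1, "ty": 0, "tz": 4, "twist": 0, "grip": 0},
  ],
)

```text
time: 3.05
ee_pos: [494.5, 211.5, 149.9]
tool_rot: [0.803, 0.595, 0.001, 0.004]
contact_force: [0.2, -0.8, 0.2]
width: -0.1
```

jog_arm(
  steps=[
    {"tx": 0, "ty": 0, "tz": 0, "twist": 0, "grip": 0},
    {"tx": 0, "ty": 0, "tz": 0, "twist": 0, "grip": 0},
    {"tx": 0, "ty": 0, "tz": 0, "twist": 0, "grip": 0},
    {"tx": 0, "ty": 0, "tz": 0, "twist": 0, "grip": 0},
    {"tx": 0, "ty": 0, "tz": 0, "twist": 0, "grip": 0},
  ],
)

```text
time: 3.55
ee_pos: [494.5, 211.5, 149.9]
tool_rot: [0.804, 0.595, 0.001, 0.004]
contact_force: [0.7, 0.4, -1.1]
width: -0.2
```

jog_arm(
  steps=[
    {"tx": 0, "ty": 0, "tz": 0, "twist": 0, "grip": 0},
    {"tx": 0, "ty": 0, "tz": 0, "twist": 0, "grip": 0},
    {"tx": 0, "ty": 0, "tz": 0, "twist": 0, "grip": 0},
    {"tx": 0, "ty": 0, "tz": 0, "twist": 0, "grip": 0},
    {"tx": 0, "ty": 0, "tz": 0, "twist": 0, "grip": 0},
  ],
)

```text
time: 4.05
ee_pos: [494.5, 211.5, 149.9]
tool_rot: [0.804, 0.595, 0.001, 0.004]
contact_force: [-0.5, 0.8, -0.2]
width: 0.0
```

jog_arm(
  steps=[
    {"tx": 0, "ty": 0, "tz": 0, "twist": 0, "grip": 0},
    {"tx": 0, "ty": 0, "tz": 0, "twist": 0, "grip": 0},
    {"tx": 0, "ty": 0, "tz": 0, "twist": 0, "grip": 0},
    {"tx": 0, "ty": 0, "tz": 0, "twist": 0, "grip": 0},
    {"tx": 0, "ty": 0, "tz": 0, "twist": 0, "grip": 0},
  ],
)

```text
time: 4.55
ee_pos: [494.5, 211.4, 149.9]
tool_rot: [0.804, 0.595, 0.001, 0.004]
contact_force: [-0.3, -0.4, 0.1]
width: -0.0
```

```bash
python3 t.py | tail -5
```

```text
4.6 [494.46652228 211.47475893 149.89826991] 0.12408965184335999 tilt [ 0.00582598 -0.00500561 -0.9999705 ] f [ 0.98926203  0.39328766 -0.55681231]
A 250 shift [-1.000e+00  1.000e-01 -1.001e+02]
A 149.0 shift [-0.7 -0.7  0.9]
hA 250 shift [-385.2  159.2  -97.8]
hA 71.0 shift [-384.7  157.9   81.2]
```

That was over 2 s at the punch. Next I'll raise the hand straight up, then traverse to the block.

jog_arm(
  steps=[
    {"tx": 0, "ty": 0, "tz": -30, "twist": 0, "grip": 0},
    {"tx": 0, "ty": 0, "tz": -60, "twist": 0, "grip": 0},
    {"tx": 0, "ty": 0, "tz": -100, "twist": 0, "grip": 0},
    {"tx": -30, "ty": 12, "tz": -100, "twist": 0, "grip": 0},
    {"tx": -65, "ty": 27, "tz": -100, "twist": 0, "grip": 0},
  ],
)

```text
time: 5.1
ee_pos: [501.1, 143.1, 251.7]
tool_rot: [0.802, 0.597, 0.003, 0.004]
contact_force: [0.1, -0.3, -1.0]
width: 0.3
```

jog_arm(
  steps=[
    {"tx": -35, "ty": 14, "tz": 0, "twist": 0, "grip": 0},
    {"tx": -70, "ty": 28, "tz": 0, "twist": 0, "grip": 0},
    {"tx": -105, "ty": 42, "tz": 0, "twist": 0, "grip": 0},
    {"tx": -140, "ty": 56, "tz": 0, "twist": 0, "grip": 0},
    {"tx": -175, "ty": 70, "tz": 0, "twist": 0, "grip": 0},
  ],
)

```text
time: 5.6
ee_pos: [517.7, -46.2, 252.6]
tool_rot: [0.802, 0.597, 0.003, 0.004]
contact_force: [0.8, -0.3, 1.0]
width: 0.1
```

```bash
python3 t.py | tail -5
```

```text
5.65 [517.84190164 -54.05165092 252.59271547] 0.27016725179904927 tilt [ 0.00910705 -0.00812593 -0.99992551] f [ 0.98364087 -6.0510815   0.29097906]
A 250 shift [ 2.461e+02 -1.013e+02  2.000e-01]
A 149.0 shift [ 246.6 -102.4  101.2]
hA 250 shift [-137.5   59.3    3.9]
hA 71.0 shift [-136.6   57.3  182.9]
```

jog_arm(
  steps=[
    {"tx": -35, "ty": 14, "tz": 0, "twist": 0, "grip": 0},
    {"tx": -70, "ty": 29, "tz": 0, "twist": 0, "grip": 0},
    {"tx": -105, "ty": 44, "tz": 0, "twist": 0, "grip": 0},
    {"tx": -137, "ty": 58, "tz": 0, "twist": 0, "grip": 0},
    {"tx": -137, "ty": 58, "tz": 0, "twist": 0, "grip": 0},
  ],
)

```text
time: 6.15
ee_pos: [532.1, -208.1, 253.7]
tool_rot: [0.807, 0.591, 0.0, 0.007]
contact_force: [-0.6, -0.2, 0.1]
width: 0.2
```

jog_arm(
  steps=[
    {"tx": 0, "ty": 0, "tz": 20, "twist": 0, "grip": 0},
    {"tx": 0, "ty": 0, "tz": 40, "twist": 0, "grip": 0},
    {"tx": 0, "ty": 0, "tz": 60, "twist": 0, "grip": 0},
    {"tx": 0, "ty": 0, "tz": 80, "twist": 0, "grip": 0},
    {"tx": 0, "ty": 0, "tz": 80, "twist": 0, "grip": 0},
  ],
)

```text
time: 6.65
ee_pos: [531.4, -207.6, 171.3]
tool_rot: [0.807, 0.591, -0.001, 0.005]
contact_force: [-1.0, 0.2, 1.0]
width: -0.4
```

```bash
python3 t.py | tail -5;  python3 - <<'E'
from h import *
from t import P,H
s=telemetry.read_state();p=np.array(s['ee_pos'])
c=cam('side'); im=np.ascontiguousarray(c['pixels'][:,:,::-1])
big=cv2.resize(im[100:230,320:450],None,fx=4,fy=4,interpolation=cv2.INTER_CUBIC)
for q,k in [(q,(0,255,0)) for q in H]+[(p,(255,0,255)),(p-[0,0,19],(255,0,255))]: cv2.circle(big,tuple(int(x) for x in (proj(c,q)-[320,100]+.5)*4),3,k,-1)
cv2.imwrite('pics/side4.png',big)
E
```

```text
6.7 [ 532.21593243 -208.0426712   172.85921937] 0.294432660233402 tilt [ 0.00616435 -0.01029402 -0.99992801] f [ 0.05017055 -0.02991668  0.25809927]
A 250 shift [ 387.3 -162.4  -81.7]
A 149.0 shift [ 388.1 -163.3   19.3]
hA 250 shift [  4.8   0.8 -77.2]
hA 71.0 shift [  6.2  -0.8 101.8]
```

View pics/side4.png

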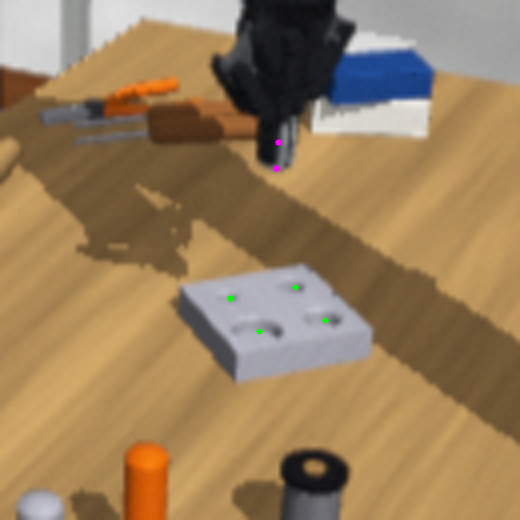

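The green dot falls in the widest hollow, at crop position (258,331), and the tool is above it. I'll correct by 6 mm and descend.

jog_arm(
  steps=[
    {"tx": 6, "ty": 0, "tz": 20, "twist": 0, "grip": 0},
    {"tx": 6, "ty": 0, "tz": 40, "twist": 0, "grip": 0},
    {"tx": 6, "ty": 0, "tz": 60, "twist": 0, "grip": 0},
    {"tx": 6, "ty": 0, "tz": 75, "twist": 0, "grip": 0},
    {"tx": 6, "ty": 0, "tz": 75, "twist": 0, "grip": 0},
  ],
)

```text
time: 7.3
ee_pos: [535.5, -203.5, 98.9]
tool_rot: [0.807, 0.591, 0.0, 0.007]
contact_force: [-1.7, 0.3, 0.3]
width: -0.2
```

```bash
python3 t.py | tail -5
```

```text
7.35 [ 536.06532446 -203.77993713   99.99091801] -0.08225784857054673 tilt [ 0.00957503 -0.01157347 -0.99988718] f [-0.65782439 -0.45622383 -0.25123282]
A 250 shift [ 381.4 -163.6 -155.2]
A 149.0 shift [ 382.2 -164.9  -54.2]
hA 250 shift [  -1.    -0.4 -150. ]
hA 71.0 shift [ 0.4 -2.6 29. ]
```

jog_arm(
  steps=[
    {"tx": 0, "ty": -2, "tz": 10, "twist": 0, "grip": 0},
    {"tx": 0, "ty": -2, "tz": 20, "twist": 0, "grip": 0},
    {"tx": 0, "ty": -2, "tz": 28, "twist": 0, "grip": 0},
    {"tx": 0, "ty": -2, "tz": 28, "twist": 0, "grip": 0},
    {"tx": 0, "ty": -2, "tz": 28, "twist": 0, "grip": 0},
  ],
)

```text
time: 7.85
ee_pos: [534.3, -203.5, 71.7]
tool_rot: [0.807, 0.591, 0.0, 0.007]
contact_force: [1.1, 0.0, -0.1]
width: 0.2
```

jog_arm(
  steps=[
    {"tx": 0, "ty": 0, "tz": 0, "twist": 0, "grip": 0},
    {"tx": 0, "ty": 0, "tz": 0, "twist": 0, "grip": 0},
    {"tx": 0, "ty": 0, "tz": 0, "twist": 0, "grip": 0},
    {"tx": 0, "ty": 0, "tz": 0, "twist": 0, "grip": 0},
    {"tx": 0, "ty": 0, "tz": 0, "twist": 0, "grip": 0},
  ],
)

```text
time: 8.35
ee_pos: [534.4, -203.5, 71.9]
tool_rot: [0.807, 0.591, 0.0, 0.007]
contact_force: [0.4, -0.1, -0.1]
width: -0.4
```

jog_arm(
  steps=[
    {"tx": 0, "ty": 0, "tz": 0, "twist": 0, "grip": 0},
    {"tx": 0, "ty": 0, "tz": 0, "twist": 0, "grip": 0},
    {"tx": 0, "ty": 0, "tz": 0, "twist": 0, "grip": 0},
    {"tx": 0, "ty": 0, "tz": 0, "twist": 0, "grip": 0},
    {"tx": 0, "ty": 0, "tz": 0, "twist": 0, "grip": 0},
  ],
)

```text
time: 8.85
ee_pos: [534.4, -203.5, 71.8]
tool_rot: [0.807, 0.591, 0.0, 0.007]
contact_force: [1.2, 0.4, -0.1]
width: 0.2
```

jog_arm(
  steps=[
    {"tx": 0, "ty": 0, "tz": 0, "twist": 0, "grip": 0},
    {"tx": 0, "ty": 0, "tz": 0, "twist": 0, "grip": 0},
    {"tx": 0, "ty": 0, "tz": 0, "twist": 0, "grip": 0},
    {"tx": 0, "ty": 0, "tz": 0, "twist": 0, "grip": 0},
    {"tx": 0, "ty": 0, "tz": 0, "twist": 0, "grip": 0},
  ],
)

```text
time: 9.35
ee_pos: [534.4, -203.5, 71.8]
tool_rot: [0.807, 0.591, 0.0, 0.007]
contact_force: [0.3, -0.5, -0.4]
width: -0.2
```

jog_arm(
  steps=[
    {"tx": 0, "ty": 0, "tz": 0, "twist": 0, "grip": 0},
    {"tx": 0, "ty": 0, "tz": 0, "twist": 0, "grip": 0},
    {"tx": 0, "ty": 0, "tz": 0, "twist": 0, "grip": 0},
    {"tx": 0, "ty": 0, "tz": 0, "twist": 0, "grip": 0},
    {"tx": 0, "ty": 0, "tz": 0, "twist": 0, "grip": 0},
  ],
)

```text
time: 9.85
ee_pos: [534.4, -203.5, 71.9]
tool_rot: [0.807, 0.591, 0.0, 0.007]
contact_force: [-0.0, -0.2, 0.4]
width: -0.2
```

```bash
python3 t.py | tail -5
```

```text
9.9 [ 534.37492683 -203.45756403   71.8412896 ] 0.28210283070983 tilt [ 0.0092056  -0.01140933 -0.99989254] f [ 0.10869206 -0.09263854  0.47922907]
A 250 shift [ 381.4 -161.7 -183.2]
A 149.0 shift [ 382.2 -162.9  -82.3]
hA 250 shift [  -1.     1.6 -178.1]
hA 71.0 shift [ 0.4 -0.6  0.8]
```

Dwelt 2 s. Raising.

jog_arm(
  steps=[
    {"tx": 0, "ty": 0, "tz": -40, "twist": 0, "grip": 0},
    {"tx": 0, "ty": 0, "tz": -80, "twist": 0, "grip": 0},
    {"tx": 0, "ty": 0, "tz": -120, "twist": 0, "grip": 0},
    {"tx": 0, "ty": 0, "tz": -160, "twist": 0, "grip": 0},
    {"tx": 0, "ty": 0, "tz": -190, "twist": 0, "grip": 0},
  ],
)

```text
time: 10.4
ee_pos: [532.9, -201.4, 264.7]
tool_rot: [0.807, 0.591, 0.001, 0.008]
contact_force: [0.4, -0.9, -0.7]
width: 0.1
```

jog_arm(
  steps=[
    {"tx": 0, "ty": 0, "tz": -10, "twist": 0, "grip": 0},
    {"tx": 0, "ty": 0, "tz": -10, "twist": 0, "grip": 0},
    {"tx": 0, "ty": 0, "tz": -10, "twist": 0, "grip": 0},
    {"tx": 0, "ty": 0, "tz": -10, "twist": 0, "grip": 0},
    {"tx": 0, "ty": 0, "tz": -10, "twist": 0, "grip": 0},
  ],
)

```text
time: 10.9
ee_pos: [532.2, -201.1, 273.0]
tool_rot: [0.807, 0.591, 0.0, 0.007]
contact_force: [0.3, -0.1, -0.1]
width: -0.1
```

Run:
```python
from h import *
a=cv2.imread('pics/side2.png').astype(int); c=cam('side'); b=c['pixels'][:,:,::-1]
cv2.imwrite('pics/side5.png',b); print((abs(a-b).max(2)>40)[200:345,220:390].mean())
s=telemetry.read_state(); print(s['time'],s['ee_pos'],np.abs(s['joint_velocities']).max())
```

```text
0.03075050709939148
10.95 [ 532.34418005 -201.14627479  273.29858218] 0.007594475455547427
```

View pics/side5.png

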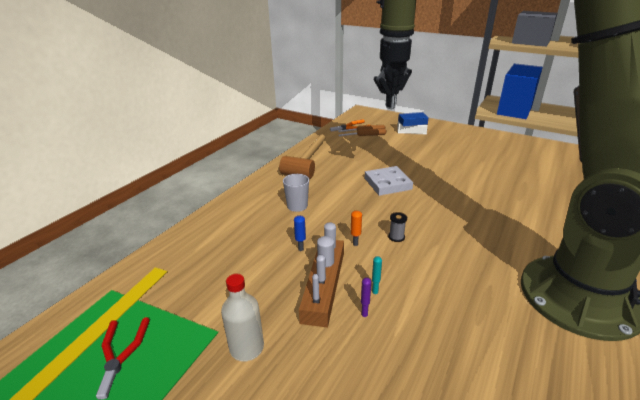

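The picture shows everything where it started, with the punches upright, the bottle at (242,330), the cup at (296,192) and the spool at (398,227). The hand is high over the block.

```bash
python3 -c "
from cell import sign_off
print(sign_off())"
```

```text
the job is handed in; nothing more can be done
None
```

The hand pointed at the thickest punch, then at the widest hollow, and the job is handed in; the hand-in gave no verdict.

| Target | Measured position (mm) | Distance off centre | Fingertip height above it | Dwell |
|---|---|---|---|---|
| Thickest punch | (494, 211) | about 1 mm | about 26 mm | about 2 s |
| Widest hollow | (534, -203) | about 1 mm | about 28 mm | about 2 s |

- **Measurements:** the punch spacing came out at 53–56 mm against 55 mm given. The hollow spacing came out at 54–55 mm against 54 mm, and the two thickest punch heads at 35 and 26 mm against 36 and 26 mm. The side camera agreed with the top camera to about 2 mm by eye.
- **End state:** the grasp point stopped 273 mm above the bench over the block, about 400 mm from the punches, at about 11 s of the 48 s allowed. In the last picture, the punches, cup, spool and bottle look upright and unmoved. About 3% of the pixels around the rack differed from the earlier picture; I put that down to the arm's moving shadow but did not check it separately.
- **Forces and refusals:** readings at rest stayed around 1 N, which I take as sensor noise. They briefly reached about 6 N during fast moves, well above anything it could have touched. The first move call was refused because it left out the twist value, and nothing moved.

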